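Slide a pipe cap along the fence into a weld fixture and clamp it

TASK

Load the big pipe cap into the weld fixture: while it is still clear of the sprung side shoe, push it up against the fence, then slide it along the fence, keeping it against the fence and flat on the plate, gently in past the shoe until it sits fully home on the sprung end stop, flush with the stop's sleeve. Then swing the green-handled hold-down bar over so that its pad rests on top of the cap, and let go. Never ram the cap against the fence or stop or press hard on it (a light hand, no more than about 15 N), and leave the small cap and the collar on the plate where they are.

Things in the scene. Friction and masses are not known exactly. Their poses are not given: they have to be found in the camera images.
- fixture: Weld fixture, fixed. Aluminium base plate 290 (x) x 430 (y) x 12 mm; origin at the centre of its underside, z up. In its frame (mm): the fence's face is at x = +60, facing -x, y from -165 to +205, top at z = 52. The cap is to slide along -y. In the channel it takes some 5 to 15 N to move, differing each time.
- fence: Steel fence, 12 mm thick, 370 long, 40 tall. Fixed on the fixture, same axes; origin at the foot of the face that the cap touches, halfway along.
- shoe_block: Block behind the sprung side shoe, opposite the fence; fixture axes. Origin on the plate at fixture x = -36, y = -50: middle of the shoe's face when free. Face 90 mm long in y, then a flare at 20 degrees opens the way in, to fixture y = +31. Shoe top 26 mm above the plate. The 100 mm cap pushes the shoe back 4 mm (it can give 9); it then presses the cap on the fence with 4 to 5 N and holds it there.
- stop_block: Block 50 x 30 x 45 mm with the end stop; fixture axes, origin at the centre of its underside. A hard 20 mm sleeve sticks out to +y, axis 22 mm up, a 12 mm brass plunger (0.5 N free, 3 N flush) 6 mm out of its end. The sleeve's end is 47 mm in +y of the origin, +-15 mm: a screw set anew each time, not measured; feel for it. Home: plunger flush with the sleeve (cap centre at fixture y -58 +-15).
- cap: Big pipe cap, plain steel dome, open side down: 100 mm diameter, upright rim to 30 mm height, 50 mm tall, flat top 50 mm across, about 0.6 kg. Too wide to grasp: push it with closed fingers low on the rim. Origin at the centre of its underside, z up; yaw means nothing. Starts on the plate near its +y end, 10 to 40 mm off the fence. Pushed off centre, it slips round the finger unless the fence guides it.
- clamp_post: Pair of ears over the stop block that carry the hold-down bar. Fixed on the fixture, same axes; origin on the bar's hinge line (along x), 85 mm above the table, at fixture x = +10, y = -165 mm.
- clamp_bar (a joint): Hold-down bar's angle, rad: 0 level, pointing to +y, pad just on a home cap; pi/2 upright. Starts at 1.35 to 1.75, stays where left (stiff hinge, 0.45 N m); push it over from its -y side. Bar 20 mm wide; green grip 22 wide, 18 thick, 120 to 205 mm from the hinge, centred on the line through it; 20 mm pad 105 mm from the hinge, under it when closed.
- small_cap: Bystander: small steel pipe cap, 56 mm diameter, 32 tall, on the plate behind the fence (+x side). Origin at the centre of its underside.
- collar: Bystander: dark steel collar, 44 mm diameter, 30 tall, on the plate on the -x side of the shoe block. Origin at the centre of its underside.
Mind the look-alikes: they are no part of the job. What is shaped like the cap but purple is not meant.

How it is judged:
By the outcome, as a careful person would: the job done as asked, in the order asked, and still so for the second after the job is handed in, with the robot touching nothing.
It also fails if it takes over 70 s, if anything falls off the work surface, if the arm or the gripper's body presses on something with over 40 N, if the wrist force passes 120 N, or if a joint passes its speed limit or range.

ROBOT

A 6-joint arm with a two-finger parallel gripper is mounted at the origin on the work surface. World frame = base frame: x ahead of the robot, y to its left, z up, the work surface at z = 0. Lengths are in mm, angles in rad, forces in N, time in s.
With the tool pointing down it reaches from about 300 to 775 mm from the base axis. Payload 14.6 kg.
Tool frame: the origin (TCP) lies at the very end of the fingers, on their centre line; the grasp point (between the pads) lies 19 mm behind it; z points along the fingers, y is the line along which they close (so a half turn about z gives the same grasp; the last joint's range is limited). The gripper opens to 94 mm and grips with 3 to 60 N. Pads are 16 mm wide; open, the fingers measure 119 mm over their backs; the gripper's body (75 mm by 177 mm) begins 78 mm behind the grasp point.
Start: joints at [1.145, 0.3, 1.521, -0, 1.321, -0.067], TCP at [193.13, 514.966, 205.446] pointing down, gripper open.
Joint ranges: [-3.03, 3.03], [-0.79, 2.21], [0.23, 2.52], [-1.04, 4.18], [0, 3.07], [-2.55, 2.55]. Speed limits (rad/s): [2.22, 2.22, 2.57, 3.14, 3.14, 3.14].

INTERFACE

Orientations are given as [roll, pitch, yaw] about the fixed x, y, z axes, in that order (R = Rz(yaw) Ry(pitch) Rx(roll)).
In Python, from cell import manip gives the robot as it stands.
- The arm moves only by the tool servo_tool, never from a script. Its argument "motion" is a list that holds one entry, the list of rows, each a list of 7 numbers: the shift along the world's x, y, z as a fraction of full scale, then the turn, a rotation vector about the world's x, y, z as a fraction of full scale, then the closure, from 0 (fully open) to 1 (shut). In form: [[[x, y, z, rx, ry, rz, gripper], ...]]. A call has 1 to 10 rows; each row is the pose to reach, as a shift and turn from the pose commanded when the call began, turning the shorter way round; what a row does not reach only later rows make up. Full scale, the value 1, is 0.5 m for a shift and pi rad for a turn. A row lasts 1/10 s, in which the tool goes at most 50 mm and 8.59 degrees, less where a joint would pass 70% of its speed; a pose out of reach is approached as far as the arm can. A call with a number of a shift or a turn outside -1 to 1 is refused whole. A call with a gripper value outside its range is refused whole. The fingers move at their own pace and stop on an object; "newtons" is the grip in N (left out, the last holds). Time passes only in rows, so rows that repeat a pose let the fingers close. It gives the time, the measured TCP pose, the force, the opening and the grip force at its end, in the units of the state.
- manip.read_state(): the state, without advancing time (a new reading comes with each control period).
- manip.camera(name): name is "side" or "top" or "wrist"; returns a dict with "frame" (400x640x3 uint8, red, green, blue), "range_z" (400x640 float32, mm along the optical axis (not along the pixel's ray), 0 where there is no reading), "vfov" (degrees; the focal length in pixels is half the picture's height over the tangent of half this angle, whatever the lens; pixels are square), "cx", "cy" (the principal point, pixels), "k1" (the pictures are not rectified: a ray, as slopes to the right and down, at radius r is drawn at 1 + k1 r^2 times it, then the intrinsics apply), "cam_to_world" (4x4, takes a point from camera to world coordinates). Camera axes: x right, y down, z forward; pixel columns grow to the right and rows downward; lengths in mm; the calibration is good to about 2 mm. A picture is of the moment at which its call begins.
- manip.sign_off(): hands the job in; it is judged then, once.
The state is a dict: "clock": time; "joints": joint angles; "qd": joint speeds; "effort": joint torques, N m; "eef_pos": TCP position; "eef_rot": TCP orientation; "wrist_force": force on the tool from outside, world axes, zero at the start; "moment": the same for the moment, N m; "finger_gap": finger opening in mm; "finger_force": force on a finger pad.
Only numpy, scipy, OpenCV 4.12 (cv2) and the standard library are available. Lean on these libraries where they do the work, as an engineer would, in place of code of your own. Each camera call takes 0.05 s, during which the arm holds its last target. There are 200 camera calls.

## Working session

There is one attempt and no reset: what is moved stays moved. The work goes in short steps, Python scripts to look and compute and a tool call to move; the robot and the scene stay as the last step left them, time stands still between calls to the robot, and variables do not carry over. Pictures are saved under pics/ and viewed, at most 10 in all, crops included, and the job is handed in when it is done.

Besides the shell and the picture viewer there is one more tool, called as name(argument=value, ...) on one line, values as JSON. servo_tool: Moves the arm, as the interface text tells. Its arguments: {"type":"object","properties":{"motion":{"type":"array"},"newtons":{"type":"number"}},"required":["motion"]}

```bash
mkdir -p pics; cat > h.py <<'E'
import numpy as np, cv2, pickle, math
from cell import manip
def snap(n):
    c=manip.camera(n); pickle.dump(c,open(f'{n}.pkl','wb')); return c
def load(n): return pickle.load(open(f'{n}.pkl','rb'))
def cloud(c):
    f=200/math.tan(math.radians(c['vfov'])/2)
    K=np.array([[f,0,c['cx']],[0,f,c['cy']],[0,0,1]])
    v,u=np.mgrid[0:400,0:640]
    p=np.stack([u,v],-1).reshape(-1,1,2).astype(np.float64)
    s=cv2.undistortPoints(p,K,np.array([c['k1'],0,0,0.])).reshape(400,640,2)
    z=c['range_z'].astype(float)
    P=np.stack([s[...,0]*z,s[...,1]*z,z],-1)
    T=np.array(c['cam_to_world'])
    W=P@T[:3,:3].T+T[:3,3]; W[z==0]=np.nan
    return W
def save(img,n): cv2.imwrite(f'pics/{n}.png',cv2.cvtColor(img,cv2.COLOR_RGB2BGR))
E
python3 - <<'E'
from h import *
for n in('top','side'):
    c=snap(n); save(c['frame'],n+'0'); print(n,c['vfov'],c['k1'],np.round(c['cam_to_world'],2).tolist())
print(manip.read_state())
E
```

```text
top 57.765125949996744 0.00015063289358465936 [[0.15, -0.96, 0.22, 302.48], [-0.99, -0.15, 0.03, 77.08], [0.01, -0.22, -0.98, 810.94], [0.0, 0.0, 0.0, 1.0]]
side 47.5323919881085 -0.05454819693999108 [[0.99, -0.09, 0.07, 404.37], [-0.11, -0.67, 0.73, -592.03], [-0.02, -0.74, -0.68, 702.24], [0.0, 0.0, 0.0, 1.0]]
{'clock': 0.1, 'joints': array([ 1.14539895e+00,  3.00403210e-01,  1.52154317e+00,  3.46755901e-05,
        1.32071004e+00, -6.66101355e-02]), 'qd': array([-1.83219664e-03, -2.46561063e-03, -9.23889602e-04, -1.09168627e-03,
        1.09396701e-03, -8.74192108e-05]), 'effort': array([-3.48284966e-04, -5.32633996e+01, -3.53287590e+01,  7.09152175e-02,
        2.34298676e-02, -8.88097770e-05]), 'eef_pos': array([193.02319297, 514.7514505 , 204.93961013]), 'eef_rot': array([-3.14053349e+00, -1.04318147e-04,  2.78279676e+00]), 'wrist_force': array([ 0.2037853 , -0.62329842, -0.13363926]), 'moment': array([ 0.0351033 , -0.01927812, -0.01520565]), 'finger_force': 0.0, 'finger_gap': 94.1185405567268}
```

View pics/top0.png

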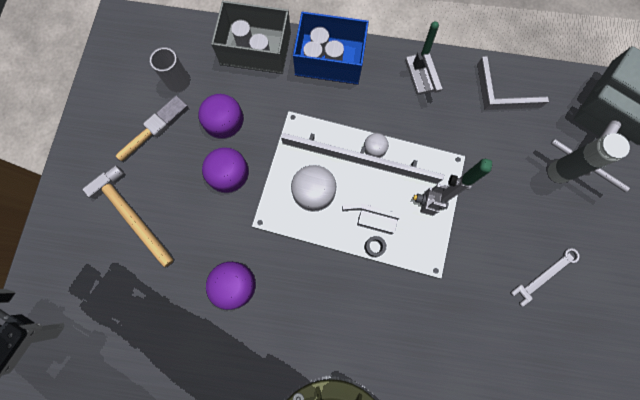

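View pics/side0.png

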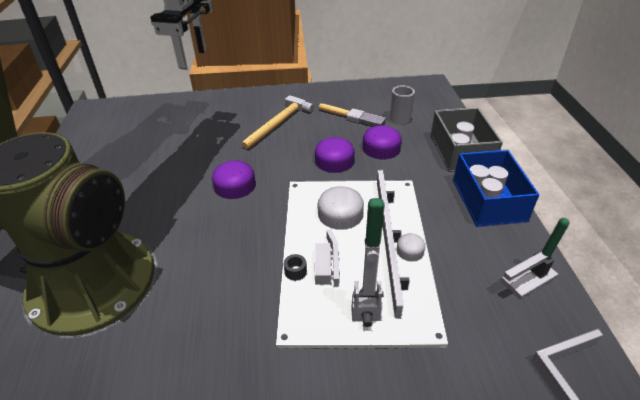

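Top view: the silver dome at (314,187) is the big cap. Not wanted are the purple domes (221,115), (225,170) and (230,286), and the small cap (376,145). The wanted bar's green grip is at (480,170); the toggle at (425,60) is a look-alike. The shoe is at (375,215), the stop at (430,200) and the collar at (375,246).

```bash
python3 - <<'E'
from h import *
for n in('top','side'):
    c=load(n); W=cloud(c); F=c['frame'].astype(int)
    bright=F.min(-1)>150
    z=W[...,2]; print(n)
    pl=(abs(z-12)<5)&bright
    k,l,s,ce=cv2.connectedComponentsWithStats(cv2.morphologyEx(pl.astype(np.uint8),cv2.MORPH_CLOSE,np.ones((9,9))))
    m=pl&(l==1+np.argmax(s[1:,4])); P=W[m]
    r=cv2.minAreaRect(P[:,:2].astype(np.float32)); print('plate',np.round(r[0],1),np.round(r[1],1),r[2],np.median(P[:,2]))
    # fence direction: long axis
    b=cv2.boxPoints(r); print(np.round(b,1).tolist())
    e=b[1]-b[0]; e2=b[2]-b[1]; L=e if np.hypot(*e)>np.hypot(*e2) else e2
    L/=np.hypot(*L); L*= np.sign(L[1]); ey=L; ex=np.array([ey[1],-ey[0]]); C=np.array(r[0])
    Q=W[...,:2]-C; X=Q@ex;Y=Q@ey
    print('ey',ey, 'yaw',math.atan2(ex[1],ex[0]))
    inside=(abs(X)<150)&(abs(Y)<220)
    f=inside&(abs(z-52)<3)&(X>50)&(X<85); 
    for y0 in(-150,-75,0,75,150,190):
        g=f&(abs(Y-y0)<15); 
        if g.sum(): print('fence',y0,g.sum(),np.round(np.percentile(X[g],[2,50,98]),1),np.median(z[g]))
    g=inside&(z>58)&(z<66)&(Y>20)&(X<50); print('captop',g.sum(),np.round([(X[g].min()+X[g].max())/2,(Y[g].min()+Y[g].max())/2,np.median(z[g])],1),np.round([np.ptp(X[g]),np.ptp(Y[g])],1))
    g=inside&(z>25)&(z<66)&(Y>20)&(X<55)&(X>-80);print('cap all',np.round([X[g].min(),X[g].max(),Y[g].min(),Y[g].max()],1))
    gr=(F[...,1]>F[...,0]+20)&(F[...,1]>F[...,2]+8)&inside&(z>60)
    print('grip',gr.sum(),np.round([X[gr].mean(),Y[gr].mean()],1),'x',np.round(np.percentile(X[gr],[2,98]),1),'Y',np.round(np.percentile(Y[gr],[2,98]),1),'z',np.round(np.percentile(z[gr],[2,98]),1))
    g=inside&(z>20)&(z<45)&(X<-20)&(X>-75)&(Y<40)&(Y>-110);print('shoe',np.round([X[g].min(),X[g].max(),Y[g].min(),Y[g].max()],1))
    if n=='side': 
        g=gr; A=np.polyfit(z[gr],Y[gr],1);print('lean dY/dz',A)
E
```

```text
top
plate [527.4  10.6] [430.7 290.9] 83.54766082763672 12.052922729732472
[[358.70001220703125, -187.10000610351562], [647.7999877929688, -219.6999969482422], [696.2000122070312, 208.1999969482422], [407.1000061035156, 240.89999389648438]]
ey [0.11237673 0.9936657 ] yaw -0.11261461194133146
fence -150 76 [58.9 64.5 70.5] 51.976344395047306
fence -75 73 [58.8 64.5 70.8] 52.011977041219666
fence 0 71 [59.3 64.7 71. ] 51.94946920315965
fence 75 73 [59.  64.3 71. ] 51.92927114678605
fence 150 71 [58.9 64.8 70.8] 52.034039722136754
fence 190 68 [58.8 64.8 70.2] 52.02825504421378
captop 852 [-28.4 104.8  61.2] [78.2 76.8]
cap all [-78.5  20.4  20.4 153.1]
grip 134 [   8.  -159.3] x [-0.7 17.8] Y [-167.1 -152.5] z [285.4 291.5]
shoe [-75.  -34.8 -94.8  31.9]
side
plate [529.9  12.3] [432.1 291.1] 83.42208862304688 13.386365834808544
[[360.5, -185.60000610351562], [649.7000122070312, -219.0], [699.2000122070312, 210.3000030517578], [410.0, 243.60000610351562]]
ey [0.11455432 0.993417  ] yaw -0.11480634607979427
fence -150 101 [60.4 65.6 72.1] 53.435124101485144
fence -75 85 [59.9 65.7 72.1] 53.018937946787446
fence 0 69 [59.8 65.3 71.4] 53.17213120873964
fence 75 46 [61.1 66.7 71.7] 53.08476721574215
fence 150 44 [59.5 66.  70.7] 53.37227924858291
fence 190 42 [59.5 65.3 70.9] 53.4680430753902
captop 689 [-28.6 101.7  62.2] [77.3 77.2]
cap all [-78.2  20.8  20.4 152.4]
grip 530 [   9.7 -168.9] x [ 1.4 17.9] Y [-172.4 -156.3] z [217.7 291.6]
shoe [-74.8 -35.  -96.9  32.6]
lean dY/dz [ 9.23736824e-02 -1.93119336e+02]
```

servo_tool(motion=[[[0.476,-0.778,0,0,0,0.078,0.47],[0.476,-0.778,0,0,0,0.078,0.47],[0.476,-0.778,0,0,0,0.078,0.47],[0.476,-0.778,0,0,0,0.078,0.47],[0.476,-0.778,0,0,0,0.078,0.47],[0.476,-0.778,0,0,0,0.078,0.47],[0.476,-0.778,0,0,0,0.078,0.47],[0.476,-0.778,0,0,0,0.078,0.47],[0.476,-0.778,0,0,0,0.078,0.47],[0.476,-0.778,0,0,0,0.078,0.47]]])

```text
clock: 1.1
eef_pos: [432.7, 122.3, 205.2]
eef_rot: [-3.141, -0.0, 3.024]
wrist_force: [0.4, 0.1, 0.4]
finger_gap: 49.9
finger_force: 0.0
```

```bash
python3 - <<'E'
from h import *
manip.camera('side'); manip.camera('side')
c=snap('wrist'); W=cloud(c); t=snap('top'); s=manip.read_state(); print(s['eef_pos'],s['eef_rot'],s['wrist_force'])
im=cv2.resize(t['frame'][120:260,240:520],None,fx=2.8,fy=2.8)
im2=cv2.resize(c['frame'],(320,200))
im=im[:392,:784]; out=np.zeros((592,784,3),np.uint8); out[:im.shape[0],:im.shape[1]]=im; out[392:592,:320]=im2
save(out,'p1')
z=W[...,2]; C=np.array([528.5,11.3]);a=-.1135;ex=np.array([np.cos(a),np.sin(a)]);ey=np.array([-ex[1],ex[0]])
Q=W[...,:2]-C;X=Q@ex;Y=Q@ey
print('plate z',np.nanmedian(z[(z>5)&(z<20)]))
g=(z>57)&(z<68)&(Y>0)&(X<55)&(X>-100)&(Y<200)
print(g.sum(), X[g].min(),X[g].max(),Y[g].min(),Y[g].max())
h=(abs(z-52)<3)&(X>50)&(X<80);print(h.sum(),np.percentile(X[h],[2,98]) if h.any() else 0)
E
```

```text
[430.61341248 126.73504164 205.25423688] [ 3.14155214e+00 -5.68738325e-04  3.02820676e+00] [-0.2771103  -0.78423198 -1.12606266]
plate z 13.138392778316359
2654 -68.98163417666929 11.78960914974259 61.90231944459927 142.57502596644744
0 0
```

View pics/p1.png

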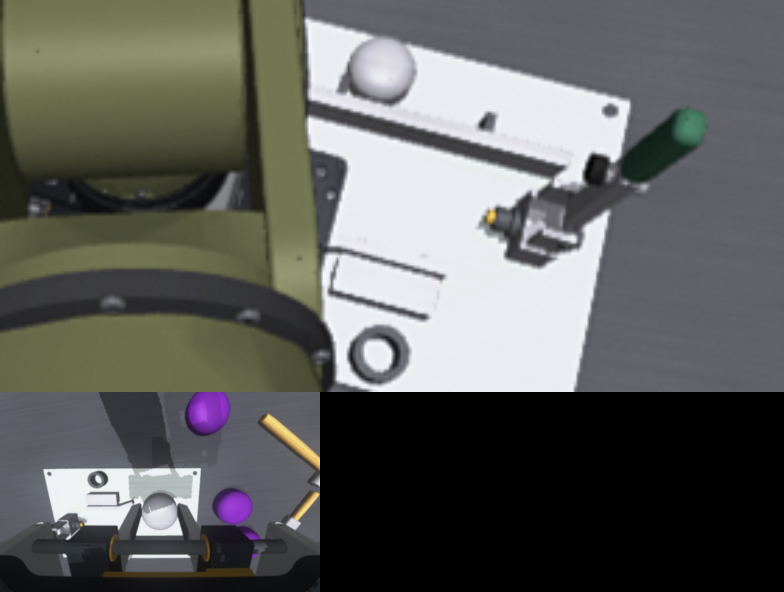

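Wrist view: the silver cap sits centred between the open fingers, about (160,510) in the lower inset. The cap centre agrees across all three cameras at fixture (-29,102.5).

servo_tool(motion=[[[0,-0.002,-0.1,0,0,0,0.47],[0,-0.002,-0.2,0,0,0,0.47],[0,-0.002,-0.28,0,0,0,0.47],[0,-0.002,-0.33,0,0,0,0.47],[0,-0.002,-0.368,0,0,0,0.47],[0,-0.002,-0.368,0,0,0,0.47],[0,-0.002,-0.368,0,0,0,0.47],[0.02,-0.004,-0.368,0,0,0,0.47],[0.04,-0.0065,-0.368,0,0,0,0.47],[0.04,-0.0065,-0.368,0,0,0,0.47]]])

```text
clock: 2.3
eef_pos: [453.0, 122.7, 22.3]
eef_rot: [3.141, 0.002, 3.027]
wrist_force: [-0.3, 0.4, -0.1]
finger_gap: 49.6
finger_force: 0.0
```

servo_tool(motion=[[[0.008,-0.001,-0.002,0,0,0,0.47],[0.016,-0.002,-0.002,0,0,0,0.47],[0.024,-0.003,-0.002,0,0,0,0.47],[0.032,-0.004,-0.002,0,0,0,0.47],[0.04,-0.005,-0.002,0,0,0,0.47],[0.048,-0.006,-0.002,0,0,0,0.47],[0.055,-0.006,-0.002,0,0,0,0.47],[0.061,-0.007,-0.002,0,0,0,0.47],[0.066,-0.0075,-0.002,0,0,0,0.47],[0.07,-0.008,-0.002,0,0,0,0.47]]])

```text
clock: 3.3
eef_pos: [486.3, 118.7, 20.4]
eef_rot: [-3.142, -0.0, 3.028]
wrist_force: [-3.3, 0.6, 0.1]
finger_gap: 49.8
finger_force: 1.7
```

```bash
cat >> h.py <<'E'
C=np.array([528.5,11.3]);a=-.1135;ex=np.array([np.cos(a),np.sin(a)]);ey=np.array([-ex[1],ex[0]])
def fx(p): q=np.asarray(p)[...,:2]-C; return np.stack([q@ex,q@ey],-1)
def st():
    s=manip.read_state(); f=s['wrist_force']; print(round(s['clock'],2),'fix',np.round(fx(s['eef_pos']),1),'z',round(s['eef_pos'][2],1),'F fix',np.round([f[:2]@ex,f[:2]@ey,f[2]],1))
def cap(n):
    c=snap(n);W=cloud(c);z=W[...,2];Q=fx(W);F=c['frame'].astype(int)
    g=(z>57)&(z<68)&(Q[...,1]>-130)&(Q[...,1]<200)&(abs(Q[...,0])<55)&(np.ptp(F,axis=-1)<40)
    P=Q[g]; print(n,len(P),'top x',P[:,0].min(),P[:,0].max(),'y',P[:,1].min(),P[:,1].max())
    return c,W,Q
E
python3 - <<'E'
from h import *
st(); cap('side'); cap('wrist')
st()
E
```

```text
3.3 fix [-54.1 101.9] z 20.4 F fix [-3.4  0.2  0.1]
side 597 top x -53.35032165155453 38.687562102833986 y 61.92008122639175 141.1566374580244
wrist 5419 top x -54.984771248628405 17.594206544281274 y 62.537925779009484 141.3574954597527
3.4 fix [-53.9 101.9] z 20.4 F fix [-0.6  0.3 -0.9]
```

servo_tool(motion=[[[0.004,-0.0005,0,0,0,0,0.47],[0.008,-0.001,0,0,0,0,0.47],[0.012,-0.0015,0,0,0,0,0.47],[0.015,-0.002,0,0,0,0,0.47],[0.018,-0.002,0,0,0,0,0.47],[0.02,-0.0025,0,0,0,0,0.47],[0.0215,-0.0025,0,0,0,0,0.47],[0.023,-0.0025,0,0,0,0,0.47]]])

```text
clock: 4.2
eef_pos: [497.7, 117.4, 20.4]
eef_rot: [-3.142, -0.0, 3.028]
wrist_force: [-3.6, 0.0, -1.1]
finger_gap: 50.1
finger_force: 1.5
```

```bash
python3 - <<'E'
from h import *
st()
E
```

```text
4.2 fix [-42.6 102. ] z 20.4 F fix [-3.5 -0.4 -1.1]
```

Expected contact about 1 mm further; feel in 0.5 mm steps.

servo_tool(motion=[[[0.001,0,0,0,0,0,0.47],[0.001,0,0,0,0,0,0.47],[0.002,0,0,0,0,0,0.47],[0.002,0,0,0,0,0,0.47]]])

```text
clock: 4.6
eef_pos: [498.7, 117.5, 20.4]
eef_rot: [-3.142, 0.0, 3.028]
wrist_force: [-2.8, 0.5, -0.6]
finger_gap: 49.9
finger_force: 1.3
```

servo_tool(motion=[[[0.001,0,0,0,0,0,0.47],[0.001,0,0,0,0,0,0.47]]])

```text
clock: 4.8
eef_pos: [499.2, 117.4, 20.4]
eef_rot: [-3.142, -0.0, 3.028]
wrist_force: [-2.7, 0.7, -1.2]
finger_gap: 50.2
finger_force: 1.4
```

servo_tool(motion=[[[0.001,0,0,0,0,0,0.47],[0.001,0,0,0,0,0,0.47]]])

```text
clock: 5.0
eef_pos: [499.2, 117.5, 20.4]
eef_rot: [-3.141, -0.001, 3.028]
wrist_force: [-5.8, 0.1, 1.0]
finger_gap: 50.0
finger_force: 2.6
```

servo_tool(motion=[[[-0.025,0.003,0,0,0,0,0.47],[-0.05,0.006,0,0,0,0,0.47],[-0.05,0.006,0.07,0,0,0,0.47],[-0.05,0.006,0.14,0,0,0,0.6],[-0.05,0.006,0.14,0,0,0,0.8],[0.02,0.08,0.14,0,0,0,1],[0.086,0.147,0.14,0,0,0,1],[0.086,0.147,0.14,0,0,0,1],[0.086,0.147,0.14,0,0,0,1],[0.086,0.147,0.08,0,0,0,1]]])

```text
clock: 6.0
eef_pos: [544.1, 190.9, 62.8]
eef_rot: [3.139, 0.005, 3.028]
wrist_force: [1.0, -0.8, -0.5]
finger_gap: 1.0
finger_force: 0.0
```

```bash
python3 - <<'E'
from h import *
st(); c,W,Q=cap('side')
z=W[...,2]
P=W[(z>20)&(z<80)&(Q[...,1]<-80)&(Q[...,1]>-160)&(abs(Q[...,0]-8)<16)]; f=fx(P)
for lo in range(-160,-80,4):
    m=(f[:,1]>=lo)&(f[:,1]<lo+4)
    if m.sum(): print(lo,m.sum(),np.round(P[m][:,2].max(),1),np.round(f[m][:,0].min(),1),np.round(f[m][:,0].max(),1))
im=cv2.resize(c['frame'][180:380,260:460],None,fx=3,fy=3,interpolation=cv2.INTER_CUBIC);save(im,'p2')
cap('wrist');st()
E
```

```text
6.0 fix [ -4.9 180.2] z 62.8 F fix [ 1.1 -0.6 -0.5]
side 661 top x -29.761290466234527 49.17049913868184 y 62.19866248036831 145.38098554835676
-160 30 59.5 -2.3 23.4
-156 30 60.3 -2.1 23.6
-152 15 58.9 -1.9 23.9
-128 2 42.7 3.9 5.6
-124 5 41.7 2.4 5.8
-116 1 37.5 6.5 6.5
wrist 7501 top x -30.682626879436764 40.51367007916279 y 62.501498401284984 190.91510184111414
6.1 fix [ -8.3 178.6] z 57.5 F fix [ 0.1 -0.6 -0.3]
```

View pics/p2.png

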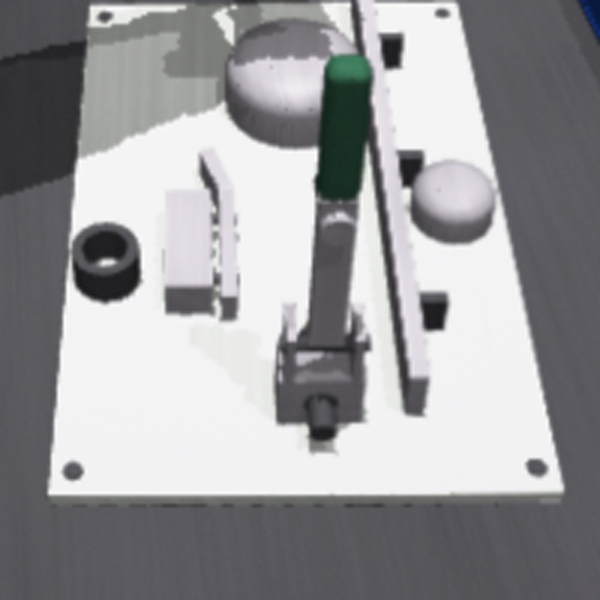

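The view shows the cap (295,80) up against the fence, clear of the shoe flare (210,160), with the collar (105,262) and small cap (453,200) undisturbed.

servo_tool(motion=[[[0.003,0,-0.04,0,0,0,1],[0.003,0,-0.078,0,0,0,1],[0.003,0,-0.078,0,0,0,1],[0.002,-0.012,-0.078,0,0,0,1]]])

```text
clock: 6.5
eef_pos: [543.7, 184.9, 22.6]
eef_rot: [3.141, 0.001, 3.028]
wrist_force: [0.2, -0.1, 0.3]
finger_gap: 0.6
finger_force: 0.0
```

```bash
python3 - <<'E'
from h import *
c=load('top');W=cloud(c);F=c['frame'].astype(int);Q=fx(W);z=W[...,2]
y=(F[...,0]-F[...,2]>60)&(abs(Q[...,0])<40)&(Q[...,1]<-60)&(Q[...,1]>-160)
print('brass',y.sum(),np.round(Q[y],1).tolist(),np.round(z[y],1))
g=(F.max(-1)<130)&(abs(Q[...,0]-10)<12)&(Q[...,1]<-70)&(Q[...,1]>-140)&(z>25)&(z<50)
o=np.argsort(-Q[g][:,1])[:25]; print(np.round(np.c_[Q[g],z[g],F.max(-1)[g]][o],1).tolist())
st()
E
```

```text
brass 14 [[11.8, -115.4], [11.3, -116.9], [12.7, -119.5], [8.6, -115.3], [9.6, -117.7], [9.6, -119.4], [6.2, -115.7], [7.4, -118.2], [8.2, -120.5], [4.8, -116.7], [4.7, -118.3], [6.1, -121.0], [2.6, -117.1], [3.4, -119.4]] [37.8 41.1 38.6 40.7 39.4 41.3 41.5 39.3 38.7 38.7 41.1 38.5 38.8 38.3]
[[2.2, -115.1, 38.3, 107.0], [8.5, -115.4, 32.2, 109.0], [5.8, -115.6, 33.7, 96.0], [2.3, -120.6, 34.4, 55.0], [10.0, -121.4, 42.0, 91.0], [0.7, -121.5, 32.4, 69.0], [16.1, -121.6, 36.7, 67.0], [4.3, -121.7, 37.2, 92.0], [1.5, -121.8, 39.0, 41.0], [7.9, -122.0, 41.6, 93.0], [14.2, -122.3, 35.6, 64.0], [14.7, -122.4, 42.8, 85.0], [11.9, -122.5, 44.9, 93.0], [5.9, -122.5, 41.1, 90.0], [-0.3, -122.6, 37.7, 49.0], [3.2, -122.7, 42.5, 91.0], [-1.8, -123.5, 35.2, 92.0], [10.6, -123.6, 41.9, 113.0], [1.8, -123.7, 39.8, 78.0], [5.6, -124.1, 43.9, 114.0], [8.5, -124.1, 41.4, 120.0], [3.4, -124.6, 43.7, 99.0], [9.7, -124.7, 46.5, 109.0], [0.4, -124.7, 37.4, 59.0], [15.9, -124.9, 41.0, 99.0]]
6.5 fix [ -4.5 174.2] z 22.6 F fix [ 0.2 -0.1  0.3]
```

servo_tool(motion=[[[-0.0005,-0.004,-0.002,0,0,0,1],[-0.001,-0.01,-0.004,0,0,0,1],[-0.0018,-0.016,-0.004,0,0,0,1],[-0.0027,-0.024,-0.004,0,0,0,1],[-0.0036,-0.032,-0.004,0,0,0,1],[-0.0045,-0.04,-0.004,0,0,0,1],[-0.0055,-0.048,-0.004,0,0,0,1],[-0.0064,-0.056,-0.004,0,0,0,1],[-0.0073,-0.064,-0.004,0,0,0,1],[-0.0082,-0.072,-0.004,0,0,0,1]]])

```text
clock: 7.5
eef_pos: [539.6, 149.3, 19.8]
eef_rot: [3.141, 0.0, 3.028]
wrist_force: [-1.0, 5.3, 2.2]
finger_gap: 0.3
finger_force: 2.9
```

```bash
python3 - <<'E'
from h import *
st(); cap('side')
E
```

```text
7.5 fix [ -4.6 138.3] z 19.8 F fix [-1.6  5.2  2.2]
side 636 top x -30.61124943878145 38.26262608276418 y 35.68681249655046 128.93344292470465
```

servo_tool(motion=[[[-0.0009,-0.008,0,0,0,0,1],[-0.0018,-0.016,0,0,0,0,1],[-0.0027,-0.024,0,0,0,0,1],[-0.0036,-0.032,0,0,0,0,1],[-0.0045,-0.04,0,0,0,0,1],[-0.0055,-0.048,0,0,0,0,1],[-0.0064,-0.056,0,0,0,0,1],[-0.0073,-0.064,0,0,0,0,1],[-0.0082,-0.072,0,0,0,0,1],[-0.009,-0.08,0,0,0,0,1]]])

```text
clock: 8.55
eef_pos: [535.0, 109.4, 19.8]
eef_rot: [3.141, 0.0, 3.028]
wrist_force: [-1.4, 7.1, 3.6]
finger_gap: 0.5
finger_force: 3.4
```

```bash
python3 - <<'E'
from h import *
st(); cap('side'); st()
E
```

```text
8.55 fix [-4.6 98.2] z 19.8 F fix [-2.2  6.9  3.6]
side 605 top x -29.581935456105278 27.42947814804772 y -2.6778554524178433 87.56864913923478
8.6 fix [-4.6 97.7] z 19.8 F fix [-1.4  4.5  3.5]
```

servo_tool(motion=[[[-0.0005,-0.004,0,0,0,0,1],[-0.0009,-0.008,0,0,0,0,1],[-0.0014,-0.012,0,0,0,0,1],[-0.0018,-0.016,0,0,0,0,1],[-0.0023,-0.02,0,0,0,0,1],[-0.0027,-0.024,0,0,0,0,1],[-0.0032,-0.028,0,0,0,0,1],[-0.0036,-0.032,0,0,0,0,1],[-0.0041,-0.036,0,0,0,0,1],[-0.0045,-0.04,0,0,0,0,1]]])

```text
clock: 9.6
eef_pos: [532.8, 89.4, 19.8]
eef_rot: [3.141, 0.0, 3.028]
wrist_force: [-0.7, 6.6, 3.6]
finger_gap: 0.7
finger_force: 3.4
```

servo_tool(motion=[[[-0.0003,-0.003,0,0,0,0,1],[-0.0007,-0.006,0,0,0,0,1],[-0.001,-0.009,0,0,0,0,1],[-0.0014,-0.012,0,0,0,0,1],[-0.0017,-0.015,0,0,0,0,1]]])

```text
clock: 10.1
eef_pos: [532.0, 82.6, 19.8]
eef_rot: [3.14, 0.0, 3.028]
wrist_force: [-0.8, 12.1, 3.2]
finger_gap: 0.6
finger_force: 6.1
```

```bash
python3 - <<'E'
from h import *
st()
E
```

```text
10.1 fix [-4.6 71.2] z 19.8 F fix [-2.2 11.9  3.2]
```

servo_tool(motion=[[[-0.0001,-0.001,0,0,0,0,1],[-0.0002,-0.002,0,0,0,0,1],[-0.0003,-0.003,0,0,0,0,1],[-0.0005,-0.004,0,0,0,0,1]]])

```text
clock: 10.5
eef_pos: [531.8, 80.7, 19.9]
eef_rot: [3.14, 0.001, 3.028]
wrist_force: [-0.6, 12.3, 3.5]
finger_gap: 0.3
finger_force: 6.1
```

servo_tool(motion=[[[-0.0001,-0.001,0,0,0,0,1],[-0.0002,-0.002,0,0,0,0,1],[-0.0003,-0.003,0,0,0,0,1],[-0.0005,-0.004,0,0,0,0,1]]])

```text
clock: 10.9
eef_pos: [531.6, 78.7, 19.8]
eef_rot: [3.14, 0.001, 3.028]
wrist_force: [-0.4, 12.5, 3.6]
finger_gap: 0.3
finger_force: 6.2
```

servo_tool(motion=[[[-0.0001,-0.001,0.001,0,0,0,1],[-0.0002,-0.002,0.001,0,0,0,1],[-0.0003,-0.003,0.001,0,0,0,1],[-0.0005,-0.004,0.001,0,0,0,1],[-0.0006,-0.005,0.001,0,0,0,1],[-0.0007,-0.006,0.001,0,0,0,1],[-0.0008,-0.007,0.001,0,0,0,1],[-0.0009,-0.008,0.001,0,0,0,1]]])

```text
clock: 11.7
eef_pos: [530.7, 74.4, 19.9]
eef_rot: [3.14, -0.001, 3.028]
wrist_force: [-1.1, 10.4, 0.4]
finger_gap: 0.5
finger_force: 5.4
```

servo_tool(motion=[[[-0.0001,-0.001,0,0,0,0,1],[-0.0002,-0.002,0,0,0,0,1],[-0.0003,-0.003,0,0,0,0,1],[-0.0005,-0.004,0,0,0,0,1],[-0.0006,-0.005,0,0,0,0,1],[-0.0007,-0.006,0,0,0,0,1],[-0.0008,-0.007,0,0,0,0,1],[-0.0009,-0.008,0,0,0,0,1]]])

```text
clock: 12.5
eef_pos: [530.1, 70.5, 19.9]
eef_rot: [3.14, -0.001, 3.028]
wrist_force: [-2.3, 10.8, 0.6]
finger_gap: 0.5
finger_force: 5.7
```

```bash
python3 - <<'E'
from h import *
st(); cap('side'); cap('wrist'); st()
E
```

```text
12.5 fix [-5.1 59. ] z 19.9 F fix [-3.5 10.4  0.6]
side 604 top x -30.473225131370814 51.93652889371932 y -44.66343823078192 39.44950929884608
wrist 7831 top x -30.896797350294232 49.83405854868507 y -42.40260845860461 71.41322453218076
12.6 fix [-5.1 59. ] z 19.9 F fix [-3.3 11.   0. ]
```

servo_tool(motion=[[[-0.0003,-0.003,0,0,0,0,1],[-0.0007,-0.006,0,0,0,0,1],[-0.001,-0.009,0,0,0,0,1],[-0.0014,-0.012,0,0,0,0,1],[-0.0017,-0.015,0,0,0,0,1],[-0.0021,-0.018,0,0,0,0,1],[-0.0024,-0.021,0,0,0,0,1],[-0.0027,-0.024,0,0,0,0,1],[-0.0031,-0.027,0,0,0,0,1],[-0.0034,-0.03,0,0,0,0,1]]])

```text
clock: 13.6
eef_pos: [528.4, 55.5, 19.9]
eef_rot: [3.14, -0.001, 3.028]
wrist_force: [-1.7, 11.5, 2.0]
finger_gap: 0.6
finger_force: 5.9
```

servo_tool(motion=[[[-0.0003,-0.003,0,0,0,0,1],[-0.0007,-0.006,0,0,0,0,1],[-0.001,-0.009,0,0,0,0,1],[-0.0014,-0.012,0,0,0,0,1],[-0.0017,-0.015,0,0,0,0,1],[-0.0021,-0.018,0,0,0,0,1],[-0.0024,-0.021,0,0,0,0,1],[-0.0027,-0.024,0,0,0,0,1],[-0.0031,-0.027,0,0,0,0,1],[-0.0034,-0.03,0,0,0,0,1]]])

```text
clock: 14.6
eef_pos: [526.6, 40.5, 19.9]
eef_rot: [3.14, -0.001, 3.028]
wrist_force: [-2.3, 12.2, 2.0]
finger_gap: 0.6
finger_force: 6.0
```

servo_tool(motion=[[[-0.0003,-0.003,0,0,0,0,1],[-0.0007,-0.006,0,0,0,0,1],[-0.001,-0.009,0,0,0,0,1],[-0.0014,-0.012,0,0,0,0,1],[-0.0017,-0.015,0,0,0,0,1],[-0.0021,-0.018,0,0,0,0,1],[-0.0024,-0.021,0,0,0,0,1],[-0.0027,-0.024,0,0,0,0,1],[-0.0031,-0.027,0,0,0,0,1],[-0.0034,-0.03,0,0,0,0,1]]])

```text
clock: 15.6
eef_pos: [524.9, 25.5, 19.9]
eef_rot: [3.14, -0.001, 3.028]
wrist_force: [-2.9, 11.5, 0.9]
finger_gap: 0.4
finger_force: 6.1
```

```bash
python3 - <<'E'
from h import *
st(); cap('side'); cap('wrist'); st()
E
```

```text
15.6 fix [-5.2 13.7] z 19.9 F fix [-4.2 11.1  0.9]
side 656 top x -29.91432260740197 52.7024495933295 y -87.54769231655706 -7.61492940938489
wrist 7811 top x -30.9974259836818 49.89838258731541 y -88.36520095802634 25.903493167318793
15.7 fix [-5.2 13.6] z 19.9 F fix [-4.1 10.7  1.2]
```

servo_tool(motion=[[[-0.0003,-0.003,0,0,0,0,1],[-0.0007,-0.006,0,0,0,0,1],[-0.001,-0.009,0,0,0,0,1],[-0.0014,-0.012,0,0,0,0,1],[-0.0017,-0.015,0,0,0,0,1],[-0.0021,-0.018,0,0,0,0,1],[-0.0024,-0.021,0,0,0,0,1],[-0.0027,-0.024,0,0,0,0,1]]])

```text
clock: 16.5
eef_pos: [523.5, 13.6, 19.9]
eef_rot: [3.14, -0.001, 3.028]
wrist_force: [-2.6, 11.7, 2.0]
finger_gap: 0.5
finger_force: 6.2
```

servo_tool(motion=[[[-0.0001,-0.001,0,0,0,0,1],[-0.0002,-0.002,0,0,0,0,1],[-0.0003,-0.003,0,0,0,0,1],[-0.0005,-0.004,0,0,0,0,1]]])

```text
clock: 16.9
eef_pos: [523.3, 11.6, 19.9]
eef_rot: [3.14, -0.001, 3.028]
wrist_force: [-2.8, 11.9, 1.1]
finger_gap: 0.7
finger_force: 6.1
```

```bash
python3 - <<'E'
from h import *
st(); c=snap('side'); save(cv2.resize(c['frame'][240:330,320:420],None,fx=6,fy=6,interpolation=cv2.INTER_CUBIC),'p3')
t=snap('top');W=cloud(t);F=t['frame'].astype(int);Q=fx(W);z=W[...,2]
y=(F[...,0]-F[...,2]>60)&(abs(Q[...,0])<40)&(Q[...,1]<-60)&(Q[...,1]>-160)
print(y.sum(),np.round(Q[y],1).tolist())
im=cv2.resize(t['frame'][160:230,360:470],None,fx=7,fy=7,interpolation=cv2.INTER_CUBIC);save(im,'p3')
cap('wrist'); st()
E
```

```text
16.9 fix [-5.2 -0.3] z 19.9 F fix [-4.1 11.5  1.1]
0 []
wrist 7814 top x -31.560478687532918 49.95504068125806 y -101.9024753055992 12.090341441729452
17.05 fix [-5.2 -0.3] z 19.9 F fix [-4.  11.2  0.9]
```

View pics/p3.png

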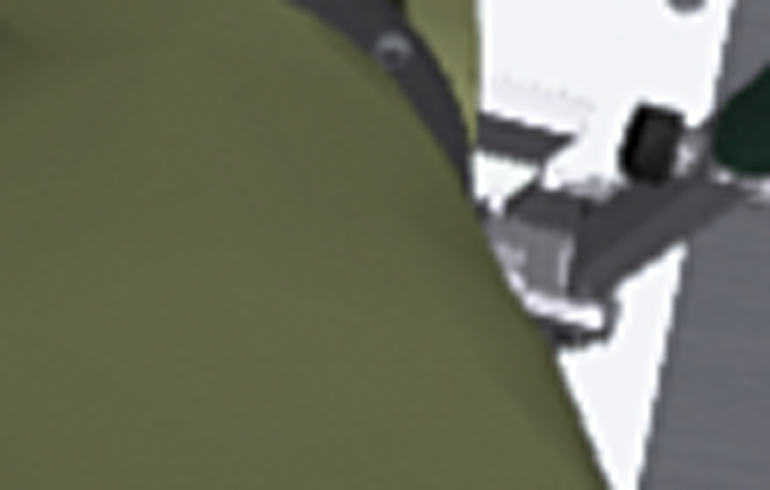

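servo_tool(motion=[[[0.0007,0.006,0,0,0,0,1],[0.0014,0.012,0,0,0,0,1],[0.0194,0.01,0.001,0,0,0,1],[0.0194,0.01,0.001,0,0,0,1],[0.0189,0.005,0.001,0,0,0,1],[0.0186,0.002,0.001,0,0,0,1],[0.0185,0.001,0.001,0,0,0,1]]])

```text
clock: 17.75
eef_pos: [533.0, 11.1, 20.3]
eef_rot: [3.141, -0.0, 3.027]
wrist_force: [2.1, 6.5, -2.1]
finger_gap: 0.8
finger_force: 3.4
```

servo_tool(motion=[[[-0.0001,-0.001,0,0,0,0,1],[-0.0002,-0.002,0,0,0,0,1],[-0.0003,-0.003,0,0,0,0,1],[-0.0003,-0.003,0,0,0,0,1]]])

```text
clock: 18.15
eef_pos: [532.9, 10.0, 20.4]
eef_rot: [3.141, -0.0, 3.028]
wrist_force: [1.4, 5.9, -1.4]
finger_gap: 0.5
finger_force: 3.3
```

```bash
python3 - <<'E'
from h import *
st()
E
```

```text
18.15 fix [ 4.5 -0.8] z 20.4 F fix [ 0.7  6.  -1.4]
```

servo_tool(motion=[[[-0.0001,-0.001,0,0,0,0,1],[-0.0002,-0.002,0,0,0,0,1],[-0.0003,-0.003,0,0,0,0,1],[-0.0003,-0.003,0,0,0,0,1]]])

```text
clock: 18.55
eef_pos: [532.7, 8.6, 20.4]
eef_rot: [3.141, -0.0, 3.028]
wrist_force: [1.1, 7.0, -1.4]
finger_gap: 0.2
finger_force: 3.4
```

servo_tool(motion=[[[-0.0001,-0.001,0,0,0,0,1],[-0.0002,-0.002,0,0,0,0,1],[-0.0003,-0.003,0,0,0,0,1],[-0.0003,-0.003,0,0,0,0,1]]])

```text
clock: 18.95
eef_pos: [532.5, 7.1, 20.4]
eef_rot: [3.141, -0.0, 3.028]
wrist_force: [1.2, 7.8, -0.5]
finger_gap: 0.4
finger_force: 3.5
```

servo_tool(motion=[[[-0.0001,-0.001,0,0,0,0,1],[-0.0002,-0.002,0,0,0,0,1],[-0.0002,-0.002,0,0,0,0,1]]])

```text
clock: 19.25
eef_pos: [532.5, 6.1, 20.4]
eef_rot: [3.141, -0.0, 3.028]
wrist_force: [1.2, 7.6, -1.9]
finger_gap: 0.6
finger_force: 3.8
```

servo_tool(motion=[[[-0.0001,-0.001,0,0,0,0,1],[-0.0002,-0.002,0,0,0,0,1],[-0.0002,-0.002,0,0,0,0,1]]])

```text
clock: 19.55
eef_pos: [532.3, 5.2, 20.4]
eef_rot: [3.14, -0.0, 3.028]
wrist_force: [1.4, 7.7, -1.9]
finger_gap: 0.3
finger_force: 4.1
```

servo_tool(motion=[[[-0.0001,-0.001,0,0,0,0,1],[-0.0001,-0.001,0,0,0,0,1]]])

```text
clock: 19.75
eef_pos: [532.3, 4.8, 20.4]
eef_rot: [3.14, -0.0, 3.028]
wrist_force: [0.8, 8.8, -1.5]
finger_gap: 0.3
finger_force: 4.2
```

servo_tool(motion=[[[-0.0001,-0.001,0,0,0,0,1],[-0.0001,-0.001,0,0,0,0,1]]])

```text
clock: 19.95
eef_pos: [532.2, 4.3, 20.4]
eef_rot: [3.14, -0.0, 3.028]
wrist_force: [1.1, 9.2, -1.5]
finger_gap: 0.3
finger_force: 4.4
```

servo_tool(motion=[[[-0.0001,-0.001,0,0,0,0,1],[-0.0001,-0.001,0,0,0,0,1]]])

```text
clock: 20.15
eef_pos: [532.1, 3.8, 20.4]
eef_rot: [3.14, -0.0, 3.028]
wrist_force: [1.2, 9.5, -0.6]
finger_gap: 0.4
finger_force: 4.5
```

servo_tool(motion=[[[-0.0001,-0.001,0,0,0,0,1],[-0.0001,-0.001,0,0,0,0,1]]])

```text
clock: 20.35
eef_pos: [532.1, 3.3, 20.4]
eef_rot: [3.14, -0.0, 3.028]
wrist_force: [0.5, 9.3, -1.3]
finger_gap: 0.2
finger_force: 4.6
```

servo_tool(motion=[[[-0.0001,-0.001,0,0,0,0,1],[-0.0001,-0.001,0,0,0,0,1]]])

```text
clock: 20.55
eef_pos: [532.1, 2.9, 20.4]
eef_rot: [3.14, -0.0, 3.028]
wrist_force: [1.1, 10.3, -1.4]
finger_gap: 0.4
finger_force: 4.8
```

servo_tool(motion=[[[-0.0001,-0.001,0,0,0,0,1],[-0.0001,-0.001,0,0,0,0,1]]])

```text
clock: 20.75
eef_pos: [532.0, 2.4, 20.4]
eef_rot: [3.14, -0.0, 3.028]
wrist_force: [1.5, 8.9, -2.2]
finger_gap: 0.5
finger_force: 4.9
```

servo_tool(motion=[[[-0.0001,-0.001,0,0,0,0,1],[-0.0001,-0.001,0,0,0,0,1]]])

```text
clock: 20.95
eef_pos: [532.0, 1.9, 20.4]
eef_rot: [3.14, -0.0, 3.028]
wrist_force: [1.7, 9.9, -0.3]
finger_gap: 0.3
finger_force: 5.0
```

servo_tool(motion=[[[-0.0001,-0.001,0,0,0,0,1],[-0.0001,-0.001,0,0,0,0,1]]])

```text
clock: 21.15
eef_pos: [531.9, 1.5, 20.3]
eef_rot: [3.14, -0.0, 3.028]
wrist_force: [1.6, 10.5, -1.9]
finger_gap: 0.1
finger_force: 5.1
```

servo_tool(motion=[[[-0.0001,-0.001,0,0,0,0,1],[-0.0001,-0.001,0,0,0,0,1]]])

```text
clock: 21.35
eef_pos: [531.9, 1.0, 20.4]
eef_rot: [3.14, -0.0, 3.028]
wrist_force: [0.6, 10.1, -0.5]
finger_gap: 0.7
finger_force: 5.3
```

servo_tool(motion=[[[-0.0001,-0.001,0,0,0,0,1],[-0.0001,-0.001,0,0,0,0,1]]])

```text
clock: 21.55
eef_pos: [531.9, 0.9, 20.4]
eef_rot: [3.139, -0.0, 3.028]
wrist_force: [2.0, 13.5, -1.1]
finger_gap: 0.6
finger_force: 7.0
```

```bash
python3 - <<'E'
from h import *
st()
E
```

```text
21.55 fix [  4.5 -10. ] z 20.4 F fix [ 0.4 13.6 -1.1]
```

Flush: the force jumped 10→13.5 N with only 0.1 mm of motion. I'll back off gently and look.

servo_tool(motion=[[[0.0002,0.002,0,0,0,0,1],[0.0006,0.005,0,0,0,0,1],[0.002,0.015,0,0,0,0,1],[0.0057,0.05,0,0,0,0,1],[0.0057,0.05,0.1,0,0,0,1],[0.0057,0.05,0.2,0,0,0,1],[-0.05,0.06,0.3,0,0,0,1],[-0.1,0.066,0.4,0,0,0,1],[-0.162,0.069,0.48,0,0,0,1],[-0.162,0.069,0.48,0,0,0,1]]])

```text
clock: 22.55
eef_pos: [450.3, 34.2, 264.8]
eef_rot: [3.141, 0.006, 3.028]
wrist_force: [-0.0, -0.6, -0.5]
finger_gap: 0.6
finger_force: 0.0
```

```bash
python3 - <<'E'
from h import *
cap('side');c,W,Q=cap('wrist');st();z=W[...,2]
g=(z>35)&(z<66)&(abs(Q[...,0]-10)<52)&(Q[...,1]>-124)&(Q[...,1]<-15);print('rim y',np.percentile(Q[g][:,1],[0.2,99.8]))
t=snap('top');a=cv2.resize(t['frame'][130:260,340:500],None,fx=3,fy=3,interpolation=cv2.INTER_CUBIC);b=cv2.resize(c['frame'],(480,300))
out=np.zeros((600,780,3),np.uint8)
b=cv2.resize(c['frame'][:,:],(300,188));out[:390,:480]=a;out[400:588,:300]=b
d=load('side')['frame'][200:340,270:440];d=cv2.resize(d,(290,239));out[0:239,485:775]=d
save(out,'p4')
F=c['frame'].astype(int)
f=load('side');F=f['frame'].astype(int);W=cloud(f);z=W[...,2];Q=fx(W)
gr=(F[...,1]>F[...,0]+15)&(F[...,1]>F[...,2]+5)&(z>150)&(z<300)&(abs(Q[...,0])<40)&(Q[...,1]<-130)&(Q[...,1]>-200)
for lo in range(200,295,15):
    m=gr&(z>=lo)&(z<lo+15)
    if m.sum():print('grip',lo,m.sum(),np.round([Q[m][:,0].mean(),Q[m][:,1].mean()],1))
E
```

```text
side 700 top x -28.70849639481223 52.455170814630826 y -111.30556287564788 -30.80153540101425
wrist 1964 top x -31.22415340660988 49.45500615721192 y -113.1452608040024 -32.34550061637676
22.65 fix [-79.6  13.8] z 262.1 F fix [-0.3  0.4  0. ]
rim y [-123.2562855   -22.92973049]
grip 200 13 [  11.1 -169.6]
grip 215 98 [   9.8 -169.7]
grip 230 101 [   9.5 -169.3]
grip 245 107 [  10.2 -169.1]
grip 260 118 [  10.  -168.6]
grip 275 163 [  10.2 -166.6]
grip 290 59 [  10.5 -161.5]
```

View pics/p4.png

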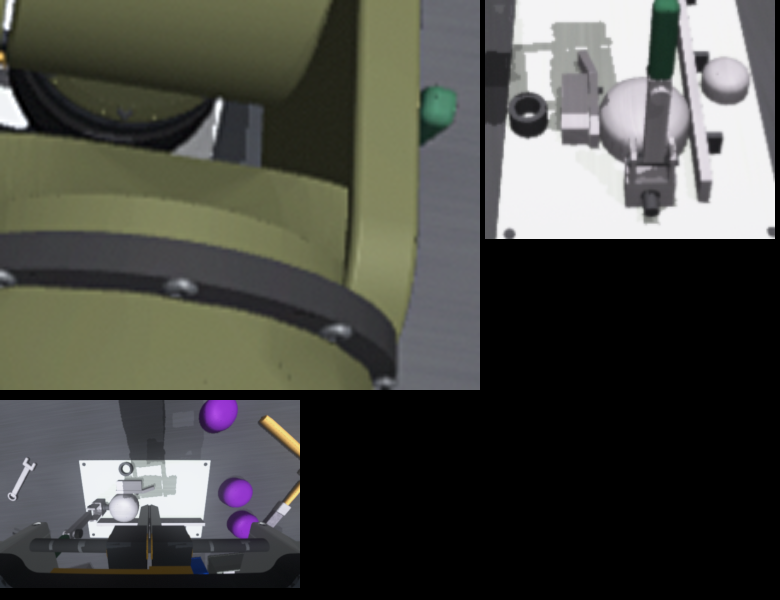

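View: the cap is seated at the stop (645,118 in the inset) and on the fence; the collar and small cap are unmoved; the bar is upright. Next I go round to its -y side.

servo_tool(motion=[[[-0.01,-0.09,0,0,0,0,1],[-0.02,-0.18,0,0,0,0,1],[-0.03,-0.27,0,0,0,0,1],[-0.04,-0.36,0,0,0,0,1],[-0.05,-0.435,0,0,0,0,1],[-0.05,-0.435,0,0,0,0,1],[-0.05,-0.435,0,0,0,0,1],[0.03,-0.445,0,0,0,0,1],[0.1,-0.453,0,0,0,0,1],[0.129,-0.455,0,0,0,0,1]]])

```text
clock: 23.7
eef_pos: [517.7, -192.3, 258.6]
eef_rot: [3.141, -0.002, 3.03]
wrist_force: [-0.3, 0.2, 0.0]
finger_gap: 0.8
finger_force: 0.0
```

servo_tool(motion=[[[0,0,0,0,0,0,1],[0,0,0,0,0,0,1]]])

```text
clock: 23.9
eef_pos: [515.2, -192.6, 259.5]
eef_rot: [3.141, -0.002, 3.029]
wrist_force: [-0.0, -0.4, -0.2]
finger_gap: 0.6
finger_force: 0.0
```

```bash
python3 - <<'E'
from h import *
st()
s=manip.read_state(); p=s['eef_pos']; q=fx(p)
import numpy as np
for th in (1.54,1.45,1.35,1.25,1.1,.95,.8,.65,.5,.35,.2,.1,.05,.02,0):
    r=175; y=-165+r*np.cos(th)-9*np.sin(th)-12.5; z=85+r*np.sin(th)+9*np.cos(th)
    w=C+10*ex+y*ey; print(th,np.round(np.r_[w-p[:2],z-p[2]]/500,4))
E
```

```text
23.9 fix [   9.9 -204. ] z 259.5 F fix [ 0.  -0.4 -0.2]
1.54 [0.0054 0.0456 0.0015]
1.45 [0.009  0.0769 0.0007]
1.35 [ 0.0129  0.1114 -0.0035]
1.25 [ 0.0168  0.1454 -0.0111]
1.1 [ 0.0224  0.1945 -0.0288]
0.95 [ 0.0276  0.2405 -0.0538]
0.8 [ 0.0324  0.2822 -0.0853]
0.65 [ 0.0366  0.3187 -0.1228]
0.5 [ 0.04    0.3493 -0.1653]
0.35 [ 0.0428  0.3733 -0.212 ]
0.2 [ 0.0447  0.39   -0.2617]
0.1 [ 0.0455  0.3969 -0.2961]
0.05 [ 0.0457  0.3991 -0.3134]
0.02 [ 0.0458  0.4    -0.3239]
0 [ 0.0459  0.4005 -0.3309]
```

servo_tool(motion=[[[0.0025,0.02,0,0,0,0,1],[0.004,0.034,0,0,0,0,1],[0.0054,0.0456,0.001,0,0,0,1],[0.007,0.06,0.001,0,0,0,1],[0.009,0.077,0.0007,0,0,0,1],[0.011,0.094,-0.001,0,0,0,1],[0.0129,0.111,-0.0035,0,0,0,1],[0.015,0.128,-0.007,0,0,0,1],[0.0168,0.145,-0.011,0,0,0,1]]])

```text
clock: 24.8
eef_pos: [524.0, -120.3, 255.0]
eef_rot: [3.142, 0.001, 3.028]
wrist_force: [-1.4, -2.0, 1.7]
finger_gap: 0.6
finger_force: 1.0
```

```bash
python3 - <<'E'
from h import *
st()
E
```

```text
24.8 fix [  10.5 -131.2] z 255.0 F fix [-1.1 -2.1  1.7]
```

servo_tool(motion=[[[0.0028,0.025,-0.008,0,0,0,1],[0.0056,0.049,-0.018,0,0,0,1],[0.0083,0.0725,-0.03,0,0,0,1],[0.0108,0.095,-0.043,0,0,0,1],[0.0133,0.1165,-0.058,0,0,0,1],[0.0156,0.137,-0.074,0,0,0,1],[0.0178,0.1555,-0.0925,0,0,0,1],[0.0198,0.173,-0.112,0,0,0,1],[0.0216,0.1893,-0.1325,0,0,0,1],[0.0232,0.204,-0.154,0,0,0,1]]])

```text
clock: 25.8
eef_pos: [535.4, -18.3, 177.0]
eef_rot: [3.142, -0.0, 3.028]
wrist_force: [-0.1, -0.8, 2.0]
finger_gap: 0.5
finger_force: 0.7
```

```bash
python3 - <<'E'
from h import *
st()
p=manip.read_state()['eef_pos']
for th in (.5,.4,.3,.2,.15,.1,.05,0):
    r=175; y=-165+r*np.cos(th)-9*np.sin(th)-12.5; z=85+r*np.sin(th)+9*np.cos(th)
    w=C+10*ex+y*ey; print(th,np.round(np.r_[w-p[:2],z-p[2]]/500,4))
E
```

```text
25.8 fix [ 10.3 -28.7] z 177.0 F fix [-0.  -0.8  2. ]
0.5 [-0.0004  0.0009 -0.0003]
0.4 [ 0.0015  0.0176 -0.0311]
0.3 [ 0.003   0.0312 -0.0633]
0.2 [ 0.0042  0.0416 -0.0968]
0.15 [ 0.0047  0.0455 -0.1138]
0.1 [ 0.005   0.0485 -0.1311]
0.05 [ 0.0053  0.0507 -0.1485]
0 [ 0.0054  0.052  -0.1659]
```

Down to about 0.07 rad, then feel for the pad's contact.

servo_tool(motion=[[[0.0008,0.009,-0.015,0,0,0,1],[0.0015,0.0176,-0.031,0,0,0,1],[0.0025,0.025,-0.047,0,0,0,1],[0.003,0.0312,-0.063,0,0,0,1],[0.0037,0.0365,-0.08,0,0,0,1],[0.0042,0.0416,-0.0968,0,0,0,1],[0.0047,0.0455,-0.1138,0,0,0,1],[0.005,0.048,-0.128,0,0,0,1],[0.0052,0.05,-0.14,0,0,0,1]]])

```text
clock: 26.7
eef_pos: [538.0, 6.0, 107.3]
eef_rot: [-3.142, -0.0, 3.028]
wrist_force: [0.9, -1.0, 1.0]
finger_gap: 0.5
finger_force: 0.6
```

servo_tool(motion=[[[0,0.0005,-0.004,0,0,0,1],[0,0.001,-0.008,0,0,0,1],[0,0.001,-0.012,0,0,0,1],[0,0.0015,-0.016,0,0,0,1],[0,0.0015,-0.018,0,0,0,1]]])

```text
clock: 27.2
eef_pos: [538.1, 6.7, 98.9]
eef_rot: [3.142, 0.0, 3.028]
wrist_force: [-0.1, -0.2, 0.4]
finger_gap: 0.6
finger_force: 0.5
```

servo_tool(motion=[[[0,0,-0.001,0,0,0,1],[0,0,-0.002,0,0,0,1],[0,0,-0.002,0,0,0,1]]])

```text
clock: 27.5
eef_pos: [538.1, 6.7, 97.9]
eef_rot: [-3.142, 0.0, 3.028]
wrist_force: [-0.3, 1.4, 0.3]
finger_gap: 0.1
finger_force: 0.1
```

servo_tool(motion=[[[0,0,-0.001,0,0,0,1],[0,0,-0.002,0,0,0,1],[0,0,-0.002,0,0,0,1]]])

```text
clock: 27.8
eef_pos: [538.1, 6.7, 96.9]
eef_rot: [-3.142, 0.0, 3.028]
wrist_force: [-0.4, -0.1, 1.8]
finger_gap: 0.8
finger_force: 0.2
```

servo_tool(motion=[[[0,0,-0.001,0,0,0,1],[0,0,-0.002,0,0,0,1],[0,0,-0.002,0,0,0,1]]])

```text
clock: 28.1
eef_pos: [538.0, 6.7, 95.9]
eef_rot: [-3.142, -0.0, 3.028]
wrist_force: [-0.0, -0.3, 0.4]
finger_gap: 0.6
finger_force: 0.1
```

servo_tool(motion=[[[0,0,-0.001,0,0,0,1],[0,0,-0.002,0,0,0,1],[0,0,-0.002,0,0,0,1]]])

```text
clock: 28.4
eef_pos: [538.0, 6.7, 94.9]
eef_rot: [-3.142, -0.0, 3.028]
wrist_force: [0.3, 0.1, -0.5]
finger_gap: 0.4
finger_force: 0.1
```

```bash
python3 - <<'E'
from h import *
st();c=snap('side');W=cloud(c);F=c['frame'].astype(int);z=W[...,2];Q=fx(W)
g=(F[...,1]>F[...,0]+15)&(F[...,1]>F[...,2]+5)&(z>50)&(z<200)&(abs(Q[...,0]-10)<25)&(abs(Q[...,1])<70)
for lo in range(-50,60,10):
    m=g&(Q[...,1]>=lo)&(Q[...,1]<lo+10)
    if m.sum():print(lo,m.sum(),np.round(np.percentile(z[m],[50,95]),1))
save(cv2.resize(c['frame'][150:350,240:480],None,fx=3,fy=3,interpolation=cv2.INTER_CUBIC),'p5')
E
```

```text
28.4 fix [10.  -3.5] z 94.9 F fix [ 0.3  0.2 -0.5]
-50 17 [95. 96.]
-40 48 [95.2 97.3]
-30 36 [95.1 96.6]
-20 42 [95.3 96.8]
-10 26 [95.1 96.5]
```

View pics/p5.png

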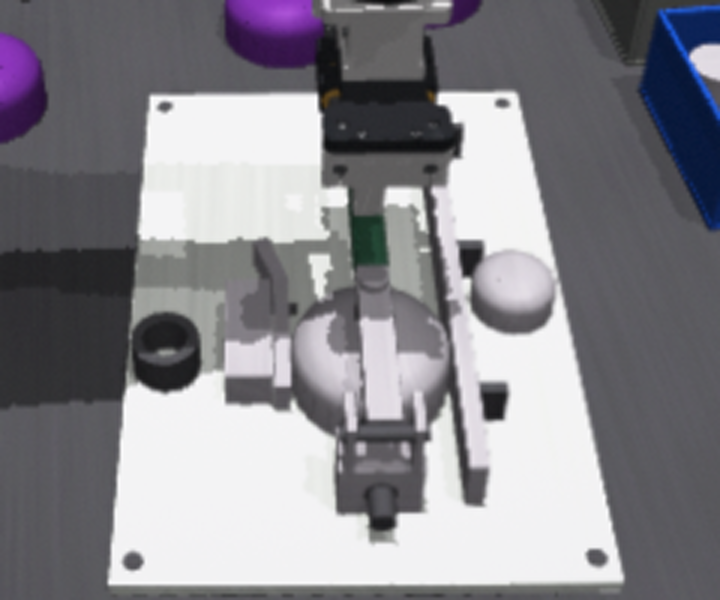

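The bar is level over the cap (grip top about 94 mm). I'll do a light touch to confirm the pad is down.

servo_tool(motion=[[[0,0,-0.001,0,0,0,1],[0,0,-0.001,0,0,0,1]]])

```text
clock: 28.65
eef_pos: [538.0, 6.7, 94.4]
eef_rot: [-3.142, -0.0, 3.028]
wrist_force: [0.2, -0.1, -1.2]
finger_gap: 0.5
finger_force: 0.0
```

servo_tool(motion=[[[0,0,-0.001,0,0,0,1],[0,0,-0.001,0,0,0,1]]])

```text
clock: 28.85
eef_pos: [538.0, 6.7, 94.3]
eef_rot: [-3.142, 0.0, 3.028]
wrist_force: [-2.5, 0.9, 4.9]
finger_gap: 0.9
finger_force: 2.4
```

servo_tool(motion=[[[0,0,-0.001,0,0,0,1],[0,0,-0.001,0,0,0,1]]])

```text
clock: 29.05
eef_pos: [538.1, 6.7, 94.2]
eef_rot: [-3.142, 0.0, 3.028]
wrist_force: [-5.3, 1.3, 9.0]
finger_gap: 0.8
finger_force: 4.9
```

Solid contact at 94.3 mm, so the pad is on the cap. Withdraw.

servo_tool(motion=[[[0,0,0.004,0,0,0,1],[0,0,0.05,0,0,0,1],[0,0,0.14,0,0,0,1],[0.01,0.08,0.22,0,0,0,1],[0.02,0.16,0.26,0,0,0,1],[0.03,0.25,0.26,0,0,0,1],[0.03,0.3,0.26,0,0,0,1],[0.03,0.3,0.26,0,0,0,1],[0.03,0.3,0.26,0,0,0,1]]])

```text
clock: 29.95
eef_pos: [552.9, 156.6, 223.2]
eef_rot: [-3.141, -0.0, 3.029]
wrist_force: [0.2, -0.2, -0.7]
finger_gap: 0.7
finger_force: 0.0
```

```bash
python3 - <<'E'
from h import *
cap('side');t,W,Q=cap('top');st();c=load('side')
out=np.zeros((600,800,3),np.uint8)
out[:300,:480]=cv2.resize(c['frame'][170:320,250:490],None,fx=2,fy=2);out[300:600,:440]=cv2.resize(t['frame'][110:260,270:490],None,fx=2,fy=2)
save(out,'p6')
z=W[...,2]
g=(z>18)&(z<44)&(Q[...,1]<-22)&(Q[...,1]>-60)&(Q[...,0]>-30)&(Q[...,0]<50)
print('rim back y',np.percentile(Q[g][:,1],[99,99.8]))
E
```

```text
side 735 top x -30.412503175611477 52.612430241961285 y -108.29213581670835 -31.47648102410425
top 568 top x -30.235466347988112 47.41922733301401 y -109.37670335536299 -33.93280403223937
30.05 fix [  8.1 146.2] z 223.3 F fix [-0.2  0.4 -0.3]
rim back y [-22.15293097 -22.11044244]
```

View pics/p6.png

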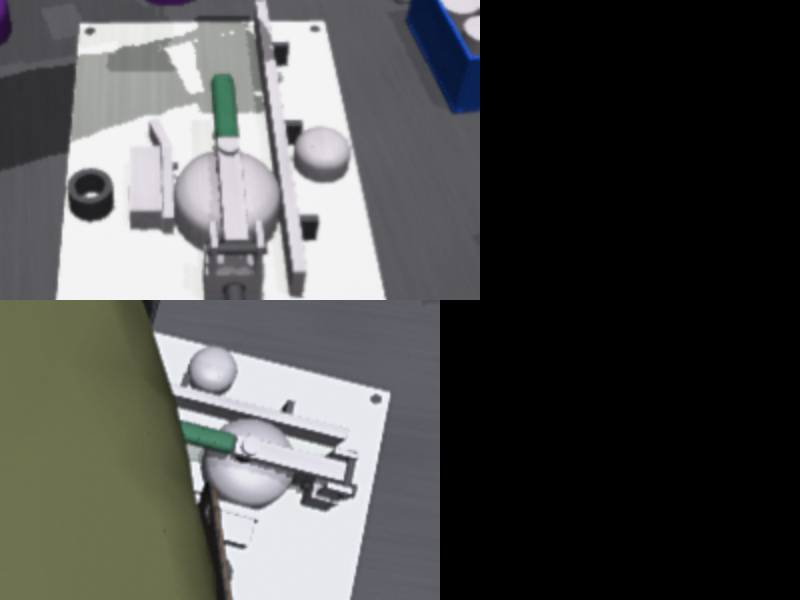

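The cap is home at the stop (225,200) on the fence, with the bar level and its pad on top. The bystanders are in place and the arm is clear.

```bash
python3 -c "
from cell import manip; print(manip.sign_off())"
```

```text
the job is handed in; nothing more can be done
None
```

The big cap is home, against the fence and flush on the stop (felt as a hard contact, about 13.5 N at most). The hold-down bar's pad rests on top of it, the small cap and collar are where they were, and I signed off at about 30 s of the 70 s allowed.

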